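Set the freight gauge to the pallet range and zero it

ROBOT

A 7-joint arm with a two-finger parallel gripper is mounted at the origin on the work surface. World frame = base frame: x ahead of the robot, y to its left, z up, the work surface at z = 0. Lengths are in m, angles in degrees, forces in N, time in s.
With the tool pointing down it reaches from about 0.425 to 0.875 m from the base axis. Payload 4.7 kg.
Tool frame: the origin (TCP) lies on the mounting face of the last link; the fingertips stand 182 mm ahead of it and the grasp point (between the pads) lies env.grip_depth ahead of it (env.grip_depth is the distance from the TCP to the grasp point, in m); x points along the fingers, y is the direction in which the jaws open and shut, and the axes are right-handed (so a half turn about x gives the same grasp; the last joint's range is limited). The gripper opens to 87 mm and grips with 3 to 60 N. Pads are 19 mm wide; open, the fingers measure 117 mm over their backs; the gripper's body (75 mm by 190 mm) begins 51 mm behind the grasp point.
Start: joints at [-70.468, 18.392, -4.016, 83.108, 1.295, 78.541, -3.26], TCP at [0.209, 0.616, 0.405] pointing down, gripper open.
Joint ranges: [-163.93, 163.93], [-17.29, 119.83], [-79.2, 71.16], [3.27, 140.29], [-89.18, 269.18], [5.43, 117.66], [-154.24, 154.24]. Speed limits (degrees/s): [147.25, 147.25, 180, 180, 180, 180, 180].

INTERFACE

Orientations are given as [roll, pitch, yaw] about the fixed x, y, z axes, in that order (R = Rz(yaw) Ry(pitch) Rx(roll)).
In Python, from cell import sensors, viewer, env gives the robot as it stands.
- The arm moves only by the tool carry_out, never from a script. Its argument "moves" is a list of rows, each a list of 4 numbers: the shift along the world's x, y, z in cm, then the turn about the world's z in rad. In form: [[tx, ty, tz, spin], ...]. A call has 1 to 12 rows; each row shifts and turns the pose as measured when the row begins; what a row does not reach is not made up. A row lasts 1/10 s, in which the tool goes at most 50 mm and 8.59 degrees, less where a joint would pass 70% of its speed; a pose out of reach is approached as far as the arm can. A call with a gripper value outside its range is refused whole. "hand" is the finger opening in cm, from 0 to 8.7, set as the call begins (left out, the last holds). The fingers move at their own pace and stop on an object; "force" is the grip in N (left out, the last holds). Time passes only in rows, so rows that do not move let the fingers close. It gives the time, the measured TCP pose, the force and the opening at its end, in the units of the state.
- sensors.get_obs(): the state, without advancing time (a new reading comes with each control period).
- viewer.read_camera(name): name is "scene" or "top" or "wrist"; returns the picture (420x560x3 uint8, red, green, blue); there is no depth.
- viewer.camera_model(name): a dict with "K" (3x3 intrinsics, pixels), "extrinsics" (4x4, takes a point from world to camera coordinates). Camera axes: x right, y down, z forward; pixel columns grow to the right and rows downward; lengths in m; the calibration is good to about 2 mm. A picture is of the moment at which its call begins: read the wrist's pose just before it. camera_model takes no time and is no camera call; for the wrist camera it gives the pose at the moment of the call.
- env.sign_off(): hands the job in, once; it reports no verdict.
The state is a dict: "time_s": time; "qpos": joint angles; "joint_velocities": joint speeds; "effort": joint torques, N m; "tool_pos": TCP position; "tool_rot": TCP orientation; "force": force on the tool from outside, world axes, zero at the start; "wrist_torque": the same for the moment, N m; "grip_width": finger opening in m.
Only numpy, scipy, OpenCV 4.12 (cv2) and the standard library are available. Lean on these libraries where they do the work, as an engineer would, in place of code of your own. Each camera call takes 0.05 s, during which the arm holds its last target. There are 200 camera calls.

TASK

On the blue steel gauge, push the upright tab of the round selector with a fingertip until it points squarely at the centre of the pallet mark (the disc with two parallel raised bars). Then press the round zero button beside the dial fully down and let it come up again. Only push and press: do not grip the tab, and leave the loose things around the gauge where they stand.

Things in the scene. Friction and masses are not known exactly. Their poses are not given: they have to be found in the camera images.
- gauge: Blue-painted steel box, 270 mm (its x) by 250 mm (its y) by 50 mm high, fixed to the steel plate, its place and yaw vary (yaw within 0.35 rad of the robot's frame). Origin: on the plate under the selector axis; the box runs from -140 to +130 mm along its x and -125 to +125 mm along its y; its -x side faces the robot. On top: selector in the middle, three marks in a fan on the -x side, a flat dial (72 mm wide, 11 mm high) at x +85, y -65 mm, the zero button at x +85, y +70 mm.
- axis (a point): Point on the selector's vertical turning axis, at the height of the tab's upper edge (84 mm above the plate). The selector is an aluminium disc of 100 mm diameter, its top 14 mm above the gauge's top, with a hub of 36 mm diameter that rises to 22 mm above the gauge's top.
- tab_mid (a point): Middle of the tab's upper edge, 67.5 mm from the axis. The tab is an upright dark steel fin that sticks out past the disc's rim: from 50 to 85 mm from the axis, 14 mm thick (across the radius), from 4 to 34 mm above the gauge's top. The direction from axis to it is where the selector points. It is to be pushed from one side, never pinched from both.
- aim (a point): Point fixed to the selector on the tab's line, 108 mm from the axis, 3 mm above the gauge's top: it comes over the centre of the mark that the tab points at. Nothing but the tab stands higher than 5 mm above the gauge's top in the ring that the tab sweeps. Of the tab's thickness, selector_c3 is the half on the clockwise side seen from above, selector_c4 the other half.
- selector (a joint): Angle of the selector, rad, growing counter-clockwise seen from above. It starts within 0.15 of 0, where there is no mark; the three marks stand at -0.698, 0.698 and 1.396. It is stiff: a push of about 2 N on the tab turns it and it stays where it is left. Hard stops at -0.848 and 1.546.
- mark_pallet: Target mark: a white disc, 44 mm across, 2 mm thick, with two parallel raised dark bars (30 by 8 mm each, 2 mm high), fixed on the gauge's top 108 mm from the selector axis at one of the three places given under selector (which one varies). Origin: centre of the disc's underside.
- mark_crate: Like mark_pallet but with one raised square of 26 mm. Origin: centre of the disc's underside.
- mark_drum: Like mark_pallet but with one raised round of 29 mm diameter. Origin: centre of the disc's underside.
- zero_top (a point): Centre of the top of the zero button: a plain aluminium push button, 36 mm across, pressed straight down, its top 22 mm above the gauge's top, in a dark round housing 52 mm across and 12 mm high.
- zero (a joint): How far the zero button is pressed, m: 0 up, 0.006 fully down. It springs up by itself; fully down takes 5 N.
- cap_a: Loose brass valve cap, 42 mm across, 26 mm high, origin centre of underside. Bystander: leave it where it stands.
- cap_b: A second brass valve cap, the same. Bystander: leave it where it stands.
- corner_block: Loose wooden crate corner block, 70 by 70 by 70 mm, origin centre of underside. Bystander: leave it where it stands.
- pallet_lever: Loose yellow model of a hand pallet lever, 150 mm long, 66 mm wide, 110 mm high at its handle, origin centre of underside. Bystander: leave it where it stands.

How it is judged:
By the outcome, as a careful person would: the job done as asked, in the order asked, and still so for the second after the job is handed in, with the robot touching nothing.
It also fails if it takes over 51 s, if anything falls off the work surface, if the arm or the gripper's body presses on something with over 40 N, if the wrist force passes 120 N, or if a joint passes its speed limit or range.

## Working session

There is one attempt and no reset: what is moved stays moved. The work goes in short steps, Python scripts to look and compute and a tool call to move; the robot and the scene stay as the last step left them, time stands still between calls to the robot, and variables do not carry over. Pictures are saved under pics/ and viewed, about 8 in all and at most 12, crops included, and the job is handed in when it is done.

Besides the shell and the picture viewer there is one more tool, called after "Emit:" by a JSON object that holds its "name" and its "arguments", one argument or row to a line. carry_out: Moves the arm, as the interface text tells. Its arguments: {"type":"object","properties":{"moves":{"type":"array"},"hand":{"type":"number"},"force":{"type":"number"}},"required":["moves"]}

```bash
mkdir -p pics; python3 - <<'E'
from cell import sensors, viewer, env
import cv2,numpy as np
for n in ("top","scene"):
    im=viewer.read_camera(n); cv2.imwrite(f"pics/{n}0.png",im[:,:,::-1])
    m=viewer.camera_model(n); print(n,np.round(m["K"],1).tolist(),np.round(m["extrinsics"],4).tolist())
s=sensors.get_obs(); print(s["time_s"],s["tool_pos"],s["tool_rot"],s["force"],s["grip_width"],env.grip_depth)
E
```

```text
top [[398.6, 0.0, 284.3], [0.0, 398.6, 213.3], [0.0, 0.0, 1.0]] [[-0.0043, -0.9989, -0.0467, 0.0088], [-0.9969, 0.008, -0.0788, 0.555], [0.0791, 0.0462, -0.9958, 0.8012], [0.0, 0.0, 0.0, 1.0]]
scene [[512.3, 0.0, 283.9], [0.0, 512.3, 214.7], [0.0, 0.0, 1.0]] [[0.3531, 0.9354, 0.0178, -0.1753], [0.5199, -0.1803, -0.835, -0.1988], [-0.7779, 0.3041, -0.55, 1.6243], [0.0, 0.0, 0.0, 1.0]]
0.1 [0.20863158 0.61542036 0.4037705 ] [ -86.36664682   89.90133504 -105.08682464] [-0.00205888 -0.26332192 -0.68880843] 0.08686651909261736 0.1635
```

View pics/top0.png

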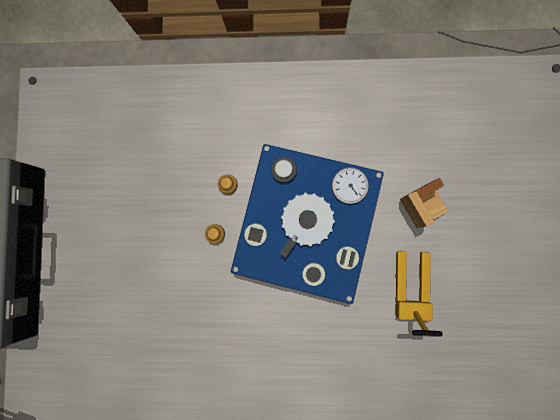

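View pics/scene0.png

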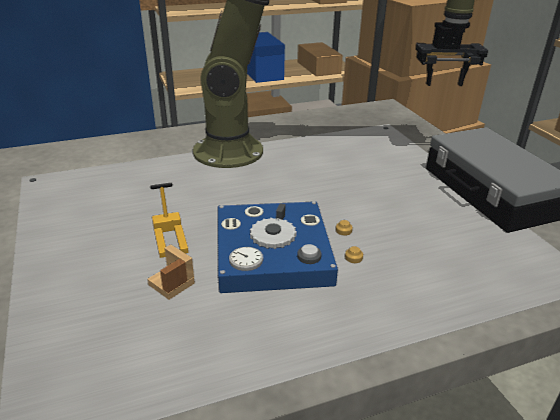

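The top view shows the axis near (308,220) and the tab near (288,247). The crate mark is near (256,235), the drum near (314,274) and the pallet near (347,258). The button is near (284,170) and the dial near (350,186). The pallet mark is about 80° counter-clockwise of the tab, so it sits at 1.396. I'll enlarge this area to get finer positions.

```bash
python3 - <<'E'
import cv2
im=cv2.imread("pics/top0.png")[138:310,225:390]
cv2.imwrite("pics/crop1.png",cv2.resize(im,None,fx=3.4,fy=3.4,interpolation=cv2.INTER_CUBIC))
E
```

```text
(no output)
```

View pics/crop1.png

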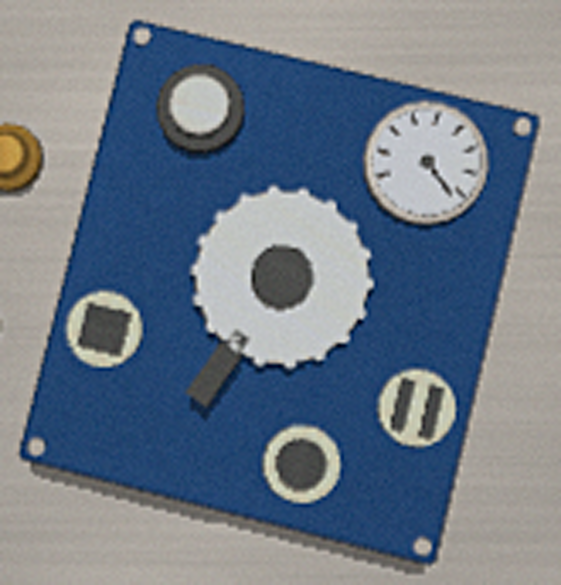

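Crop pixel positions:
- Box top corners: (133,21), (540,118), (434,567) and (21,458).
- Button (199,104), dial (426,162), hub (282,277).
- Crate (104,329), drum (302,464), pallet (417,408).
- Tab top, from about (238,345) to (200,396).

I'll fit the gauge pose to these.

```bash
cat > h.py <<'E'
import numpy as np, cv2
from scipy.optimize import least_squares
from cell import sensors, viewer, env
def proj(m,P):
    K=np.array(m["K"]);T=np.array(m["extrinsics"])
    c=(K@(T[:3,:3]@np.atleast_2d(P).T+T[:3,3:])).T
    return c[:,:2]/c[:,2:]
def ray(m,uv,z):
    K=np.array(m["K"]);T=np.array(m["extrinsics"]);o=-T[:3,:3].T@T[:3,3]
    d=T[:3,:3].T@np.linalg.inv(K)@[*uv,1]
    return o+d*(z-o[2])/d[2]
def state():
    s=sensors.get_obs();from scipy.spatial.transform import Rotation as R
    r=R.from_euler("xyz",s["tool_rot"],degrees=True).as_matrix()
    print("t",round(s["time_s"],2),"tip",np.round(1000*(np.array(s["tool_pos"])+.182*r[:,0]),1),"xaxis",np.round(r[:,0],3),"jawyaw",round(np.degrees(np.arctan2(r[1,1],r[0,1])),2),"F",np.round(s["force"],1),"q",np.round(s["qpos"],0),"w",round(s["grip_width"],4))
E
python3 - <<'E'
from h import *
m=viewer.camera_model("top")
px=np.array([[133,21],[540,118],[434,567],[21,458],[199,104],[426,162],[282,277],[104,329],[302,464],[417,408]],float)
uv=(px+.5)/3.4-.5+[225,138]
L=np.array([[130,125,50],[130,-125,50],[-140,-125,50],[-140,125,50],[85,70,72],[85,-65,61],[0,0,72]])/1000
def pts(p):
    marks=[[.108*np.cos(p[3]+a),.108*np.sin(p[3]+a),.0535] for a in (-.698,.698,1.396)]
    P=np.vstack([L,marks]);c,s=np.cos(p[2]),np.sin(p[2])
    P[:,:2]=P[:,:2]@np.array([[c,s],[-s,c]])+p[:2];return P
r=least_squares(lambda p:(proj(m,pts(p))-uv).ravel(),[.5,-.05,-.2,2.8])
P=pts(r.x);print(np.round(r.x,4),"rms px",np.sqrt(np.mean(r.fun**2)));print(np.round(r.fun.reshape(-1,2),2).tolist())
print("button",P[4],"axis",P[6],"pallet",P[9])
d=P[9]-P[6];print("target dir deg",np.degrees(np.arctan2(d[1],d[0])))
for q in [(238,345),(200,396),(219,370)]:
    w=ray(m,(np.array(q)+.5)/3.4-.5+[225,138],.084);d=w-r.x.tolist().__getitem__(slice(0,2))[0] if 0 else w[:2]-r.x[:2]
    print("tab",w,np.degrees(np.arctan2(d[1],d[0])),np.hypot(*d))
for n,q,z in [("capA",(228,184),.026),("capB",(215,234),.026),("block",(425,205),.07),("handle",(427,333),.11)]: print(n,ray(m,q,z))
state()
E
```

```text
[ 0.5397 -0.0422 -0.2508  2.7916] rms px 0.5627141425090607
[[-0.74, -1.03], [0.91, -0.86], [0.52, 0.51], [-1.43, 0.52], [0.16, 0.09], [0.27, 0.08], [0.11, -0.13], [-0.01, 0.15], [-0.03, 0.28], [0.15, 0.26]]
button [0.63936667 0.00454823 0.072     ] axis [ 0.53965483 -0.04216953  0.072     ] pallet [ 0.46404502 -0.11928734  0.0535    ]
target dir deg -134.4342910412872
tab [ 0.50077995 -0.01696084  0.084     ] 147.03832983475436 0.04633286081000204
tab [0.47252359 0.0043909  0.084     ] 145.25586072026772 0.08169746826436128
tab [ 0.486918   -0.00627762  0.084     ] 145.76137855570354 0.06379186413106862
capA [0.61680294 0.12224239 0.026     ]
capB [0.51296226 0.14856423 0.026     ]
block [ 0.56499348 -0.26686259  0.07      ]
handle [ 0.3331909  -0.25099306  0.11      ]
t 0.1 tip [208.6 615.1 221.8] xaxis [-0.    -0.002 -1.   ] jawyaw 71.28 F [-0.  -0.3 -0.7] q [-70.  18.  -4.  83.   1.  79.  -3.] w 0.0869
```

The fit is good to about 0.1–0.3 px on the round features. The tab points at about 145.7° and the target is about 225.6°. Next I'll close the fingers and move to the tab's clockwise side.

Emit:
{"name": "carry_out", "arguments": {
  "moves": [
    [2.4,-4.3,0,-0.14],
    [2.4,-4.3,0,-0.14],
    [2.4,-4.3,0,-0.14],
    [2.4,-4.3,0,-0.14],
    [2.4,-4.3,0,-0.14],
    [2.4,-4.3,0,-0.14],
    [2.4,-4.3,0,-0.14],
    [2.4,-4.3,0,-0.14],
    [2.4,-4.3,0,-0.14],
    [2.4,-4.3,0,-0.14],
    [2.4,-4.3,0,-0.14],
    [0,0,0,0]
  ],
  "hand": 0,
  "force": 10
}}

```text
time_s: 1.3
tool_pos: [0.4691, 0.1286, 0.3973]
tool_rot: [-111.9, 89.6, 137.7]
force: [-0.6, 0.5, 0.4]
grip_width: 0.0026
```

```bash
python3 -c "
from h import *
state()"
```

```text
t 1.3 tip [468.2 129.4 215.3] xaxis [-0.005  0.005 -1.   ] jawyaw -20.43 F [-0.6  0.5  0.4] q [-43.  -2.  24. 107.   1.  75. -39.] w 0.0026
```

Emit:
{"name": "carry_out", "arguments": {
  "moves": [
    [1.35,-3.5,0,-0.08],
    [1.35,-3.5,0,-0.08],
    [1.4,-3.5,0,-0.08],
    [0,0,-3,0],
    [0,0,-3,0],
    [0,0,-2,0],
    [0,0,0,0]
  ]
}}

```text
time_s: 2.0
tool_pos: [0.5101, 0.0189, 0.3141]
tool_rot: [-116.6, 89.6, 118.7]
force: [-1.3, -0.1, 0.7]
grip_width: 0.0008
```

```bash
python3 -c "
from h import *
state()
cv2.imwrite('pics/w1.png',viewer.read_camera('wrist')[:,:,::-1])"
```

```text
t 2.0 tip [509.4  20.1 132.1] xaxis [-0.004  0.007 -1.   ] jawyaw -34.7 F [-1.3 -0.1  0.7] q [-35.   5.  31. 110.  -4.  65. -37.] w 0.0008
```

View pics/w1.png

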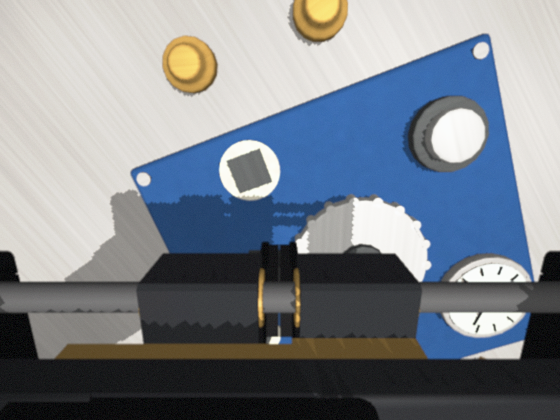

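The wrist view shows the closed fingers over the gauge between the crate mark (250,170) and the disc, clear of the tab. I'll lower to tab height.

Emit:
{"name": "carry_out", "arguments": {
  "moves": [
    [-0.16,0.35,-2.5,0],
    [0,0,-2.5,0],
    [0,0,-1.6,0],
    [0,0,0,0]
  ]
}}

```text
time_s: 2.45
tool_pos: [0.5114, 0.0247, 0.2532]
tool_rot: [-179.0, 89.3, 56.6]
force: [-0.9, -0.6, 0.4]
grip_width: 0.0007
```

```bash
python3 - <<'E'
from h import *
state()
# arc plan
c=np.array([539.7,-42.2])
for a in range(116,216,4):
    p=c+73*np.array([np.cos(np.radians(a)),np.sin(np.radians(a))]); print(a,np.round(p,1),end=' ')
E
```

```text
t 2.45 tip [512.7  26.6  71.2] xaxis [ 0.007  0.01  -1.   ] jawyaw -34.45 F [-0.9 -0.6  0.4] q [-34.  10.  31. 114.  -7.  58. -34.] w 0.0007
116 [507.7  23.4] 120 [503.2  21. ] 124 [498.9  18.3] 128 [494.8  15.3] 132 [490.9  12. ] 136 [487.2   8.5] 140 [483.8   4.7] 144 [480.6   0.7] 148 [477.8  -3.5] 152 [475.2  -7.9] 156 [473.  -12.5] 160 [471.1 -17.2] 164 [469.5 -22.1] 168 [468.3 -27. ] 172 [467.4 -32. ] 176 [466.9 -37.1] 180 [466.7 -42.2] 184 [466.9 -47.3] 188 [467.4 -52.4] 192 [468.3 -57.4] 196 [469.5 -62.3] 200 [471.1 -67.2] 204 [473.  -71.9] 208 [475.2 -76.5] 212 [477.8 -80.9]
```

Emit:
{"name": "carry_out", "arguments": {
  "moves": [
    [-0.8,-0.45,-0.5,0],
    [-0.6,-0.45,-0.5,0],
    [-0.4,-0.3,0,0],
    [-0.4,-0.33,0,0.0],
    [-0.37,-0.35,0,0.07],
    [-0.34,-0.38,0,0.07]
  ]
}}

```text
time_s: 3.05
tool_pos: [0.4827, 0.0021, 0.2482]
tool_rot: [163.5, 88.7, 47.4]
force: [0.5, 1.6, -1.7]
grip_width: 0.0003
```

```bash
python3 - <<'E'
from h import *
state()
E
```

```text
t 3.05 tip [485.5   5.2  66.2] xaxis [ 0.016  0.017 -1.   ] jawyaw -26.08 F [ 0.5  1.6 -1.7] q [-33.   6.  31. 118.  -5.  56. -25.] w 0.0003
```

Emit:
{"name": "carry_out", "arguments": {
  "moves": [
    [-0.4,-0.5,-0.1,0.08],
    [-0.35,-0.53,-0.1,0.08],
    [-0.3,-0.56,0,0.087],
    [-0.25,-0.58,0,0.087],
    [-0.2,-0.6,0,0.087],
    [-0.15,-0.62,0,0.087]
  ]
}}

```text
time_s: 3.65
tool_pos: [0.466, -0.0308, 0.2504]
tool_rot: [154.6, 87.9, 68.9]
force: [0.6, 2.4, -1.2]
grip_width: 0.0005
```

```bash
python3 - <<'E'
from h import *
state()
E
```

```text
t 3.65 tip [468.4 -24.6  68.6] xaxis [ 0.013  0.034 -0.999] jawyaw 4.3 F [ 0.6  2.4 -1.2] q [-29.   4.  31. 120.  -5.  56.   9.] w 0.0005
```

Emit:
{"name": "carry_out", "arguments": {
  "moves": [
    [-0.12,-0.62,-0.2,0.05],
    [-0.07,-0.63,-0.2,0.06],
    [-0.02,-0.63,-0.1,0.08],
    [0.04,-0.63,-0.1,0.08],
    [0.1,-0.63,-0.1,0.08],
    [0.15,-0.62,-0.1,0.08]
  ]
}}

```text
time_s: 4.25
tool_pos: [0.4669, -0.068, 0.2474]
tool_rot: [145.3, 87.2, 85.3]
force: [0.3, 1.8, 1.2]
grip_width: 0.0003
```

```bash
python3 - <<'E'
from h import *
state()
E
```

```text
t 4.25 tip [467.6 -59.3  65.6] xaxis [ 0.004  0.048 -0.999] jawyaw 30.02 F [0.3 1.8 1.2] q [-25.   5.  32. 119.  -7.  57.  41.] w 0.0003
```

Emit:
{"name": "carry_out", "arguments": {
  "moves": [
    [0.17,-0.61,-0.1,0.05],
    [0.22,-0.59,-0.1,0.06],
    [0.15,-0.35,0,0.05],
    [0,0,0,0]
  ]
}}

```text
time_s: 4.65
tool_pos: [0.472, -0.0839, 0.2477]
tool_rot: [141.5, 87.0, 91.1]
force: [0.2, -0.4, -0.4]
grip_width: 0.0009
```

```bash
python3 - <<'E'
from h import *
state()
im=viewer.read_camera("top");cv2.imwrite("pics/t2.png",cv2.resize(im[150:320,210:400,::-1],None,fx=3.4,fy=3.4,interpolation=cv2.INTER_CUBIC))
cv2.imwrite('pics/w2.png',viewer.read_camera('wrist')[:,:,::-1])
E
```

```text
t 4.65 tip [471.8 -74.3  65.9] xaxis [-0.001  0.053 -0.999] jawyaw 39.58 F [ 0.2 -0.4 -0.4] q [-23.   6.  32. 118.  -8.  58.  53.] w 0.0009
```

View pics/t2.png

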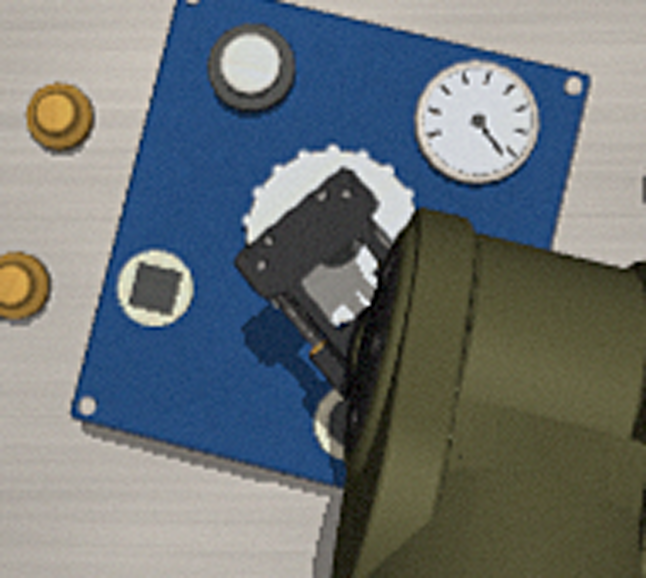

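The arm hides the tab here. I'll back off, raise, and swing left so the top camera can see it.

Emit:
{"name": "carry_out", "arguments": {
  "moves": [
    [-0.6,1.2,0,0],
    [-0.6,1.2,0,0],
    [0,0,3,0],
    [0,0,4,0],
    [0,2,4,0],
    [0,4.5,1,0],
    [0,4.8,0,0],
    [0,4.8,0,0],
    [0,4.8,0,0],
    [0,4.8,0,0],
    [0,4.8,0,0],
    [0,0,0,0]
  ]
}}

```text
time_s: 5.95
tool_pos: [0.454, 0.255, 0.378]
tool_rot: [129.7, 86.6, 78.1]
force: [0.4, 0.3, 1.1]
grip_width: 0.0001
```

```bash
python3 - <<'E'
from h import *
state()
im=viewer.read_camera("top");cv2.imwrite("pics/t3full.png",im[:,:,::-1]);cv2.imwrite("pics/t3.png",cv2.resize(im[138:310,225:390,::-1],None,fx=3.4,fy=3.4,interpolation=cv2.INTER_CUBIC))
E
```

```text
t 5.95 tip [456.2 265.6 196.3] xaxis [ 0.012  0.058 -0.998] jawyaw 38.3 F [0.4 0.3 1.1] q [-42.   2.  11. 105.  -3.  70.   8.] w 0.0001
```

View pics/t3.png

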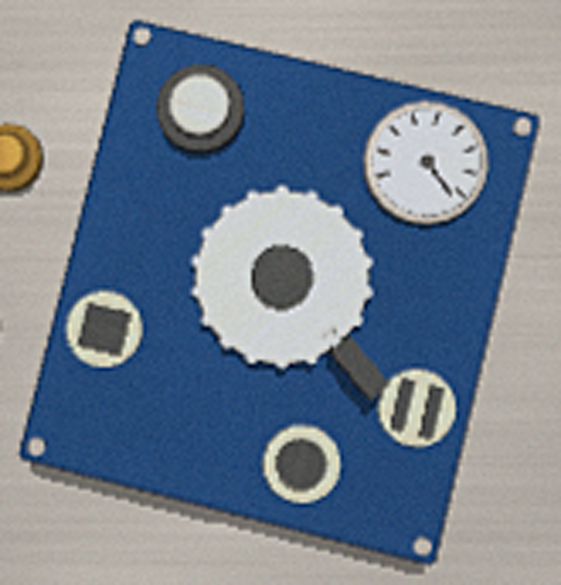

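```bash
python3 - <<'E'
from h import *
m=viewer.camera_model("top");im=cv2.imread("pics/t3full.png")
x0,y0,f=300,222,11
big=cv2.resize(im[y0:y0+54,x0:x0+66],None,fx=f,fy=f,interpolation=cv2.INTER_CUBIC)
big=cv2.convertScaleAbs(big,alpha=1.6,beta=20)
def top(th):
    u=np.array([np.cos(th),np.sin(th)]);v=np.array([-u[1],u[0]])
    return np.array([[*(np.array([.5397,-.0422])+r*u+t*v),.084] for r,t in((.05,-.007),(.085,-.007),(.085,.007),(.05,.007))])
for d,c in((218.3,(0,0,255)),(225.6,(0,255,0))):
    q=(proj(m,top(np.radians(d)))-[x0,y0]+.5)*f-.5
    cv2.polylines(big,[q.astype(np.int32)],True,c,1)
cv2.imwrite("pics/z3.png",big)
E
```

```text
(no output)
```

View pics/z3.png

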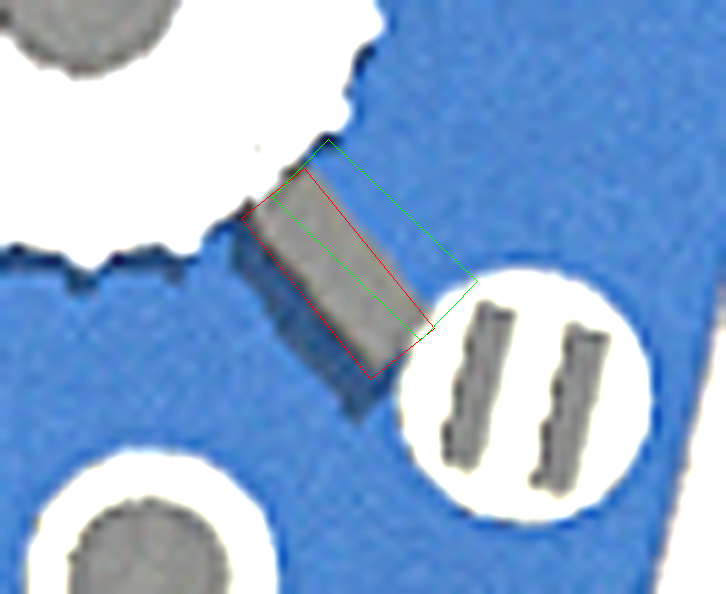

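The tab (gray bar) sits about 1.5° past the red 218.3° outline, at roughly 219.9°, so about 5.7° remain. I'll go back behind it.

Emit:
{"name": "carry_out", "arguments": {
  "moves": [
    [0.2,-4.6,0,0],
    [0.2,-4.6,0,0],
    [0.2,-4.6,0,0],
    [0.2,-4.6,0,0],
    [0.2,-4.6,0,0],
    [0.2,-4.6,0,0],
    [0,-2.5,0,0],
    [0,0,-3,0],
    [0,0,-3,0],
    [0,0,-2,0],
    [0,0,0,0]
  ]
}}

```text
time_s: 7.1
tool_pos: [0.4582, -0.0775, 0.2984]
tool_rot: [120.4, 86.6, 67.0]
force: [-0.2, -0.8, -0.1]
grip_width: 0.0004
```

```bash
python3 - <<'E'
from h import *
state()
E
```

```text
t 7.1 tip [462.5 -67.5 116.7] xaxis [ 0.023  0.055 -0.998] jawyaw 36.5 F [-0.2 -0.8 -0.1] q [-24.  -1.  32. 117.  -3.  62.  46.] w 0.0004
```

Emit:
{"name": "carry_out", "arguments": {
  "moves": [
    [0.4,1.4,0,0.05],
    [0,0.2,-2,0.05],
    [0,0,-2,0],
    [0,0,-1,0],
    [0,0,0,0]
  ]
}}

```text
time_s: 7.6
tool_pos: [0.4648, -0.0593, 0.2529]
tool_rot: [113.0, 86.2, 65.9]
force: [-0.5, 0.2, 0.6]
grip_width: 0.0002
```

```bash
python3 - <<'E'
from h import *
state()
E
```

```text
t 7.6 tip [469.7 -48.4  71.3] xaxis [ 0.027  0.06  -0.998] jawyaw 42.84 F [-0.5  0.2  0.6] q [-25.   4.  32. 120.  -7.  56.  53.] w 0.0002
```

Emit:
{"name": "carry_out", "arguments": {
  "moves": [
    [-0.15,-0.6,-0.3,0],
    [-0.05,-0.6,-0.2,0],
    [0.2,-0.6,0,0],
    [0.25,-0.5,0,0],
    [0.25,-0.5,0,0],
    [0,0,0,0]
  ]
}}

```text
time_s: 8.2
tool_pos: [0.4719, -0.0895, 0.2513]
tool_rot: [109.5, 86.0, 62.4]
force: [0.2, 0.8, -1.1]
grip_width: 0.0008
```

```bash
python3 - <<'E'
from h import *
state()
E
```

```text
t 8.2 tip [477.7 -78.2  69.7] xaxis [ 0.032  0.062 -0.998] jawyaw 42.91 F [ 0.2  0.8 -1.1] q [-23.   5.  33. 118.  -8.  56.  58.] w 0.0008
```

Emit:
{"name": "carry_out", "arguments": {
  "moves": [
    [-0.6,1.2,0,0],
    [-0.6,1.2,0,0],
    [0,0,3,0],
    [0,0,4,0],
    [0,2,4,0],
    [0,4.5,0,0],
    [0,4.8,0,0],
    [0,4.8,0,0],
    [0,4.8,0,0],
    [0,4.8,0,0],
    [0,4.8,0,0],
    [0,0,0,0]
  ]
}}

```text
time_s: 9.4
tool_pos: [0.4578, 0.2472, 0.3694]
tool_rot: [103.4, 85.7, 55.8]
force: [-0.9, -0.3, 0.3]
grip_width: 0.0005
```

```bash
cat > chk.py <<'E'
from h import *
import sys
state();n=sys.argv[1];d0=float(sys.argv[2])
m=viewer.camera_model("top");im=viewer.read_camera("top")[:,:,::-1].copy();cv2.imwrite(f"pics/{n}full.png",im)
x0,y0,f=300,222,11
raw=cv2.resize(im[y0:y0+54,x0:x0+66],None,fx=f,fy=f,interpolation=cv2.INTER_CUBIC)
big=cv2.convertScaleAbs(raw,alpha=1.6,beta=20)
def top(th):
    u=np.array([np.cos(th),np.sin(th)]);v=np.array([-u[1],u[0]])
    return np.array([[*(np.array([.5397,-.0422])+r*u+t*v),.084] for r,t in((.05,-.007),(.085,-.007),(.085,.007),(.05,.007))])
hub=(proj(m,[[.5397,-.0422,.072],[.464,-.1193,.0535]])-[x0,y0]+.5)*f-.5
for d,c in((d0,(0,0,255)),):
    q=(proj(m,top(np.radians(d)))-[x0,y0]+.5)*f-.5
    cv2.polylines(big,[q.astype(np.int32)],True,c,1)
cv2.circle(big,tuple(int(v) for v in hub[1]),4,(0,0,255),-1)
cv2.imwrite(f"pics/{n}.png",big)
E
python3 chk.py z4 225.6
```

```text
t 9.4 tip [465.6 258.6 187.9] xaxis [ 0.043  0.063 -0.997] jawyaw 42.28 F [-0.9 -0.3  0.3] q [-42.   2.  12. 106.  -2.  68.  13.] w 0.0005
```

View pics/z4.png

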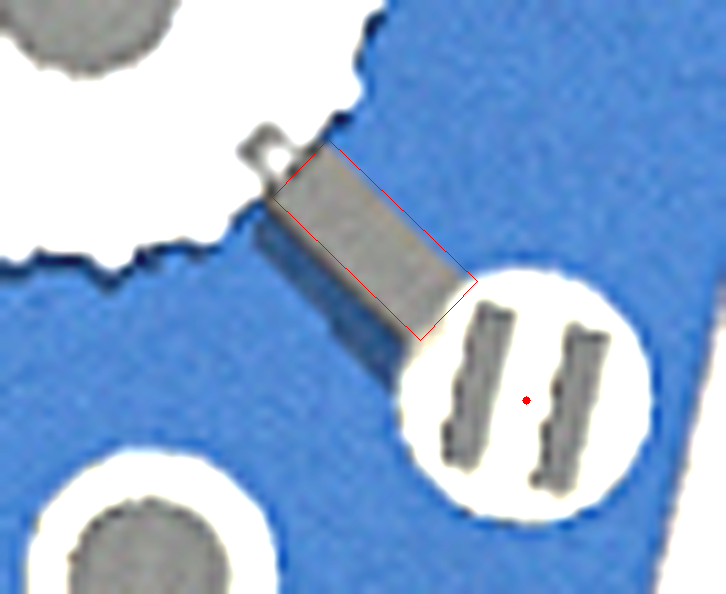

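```bash
cat > ang.py <<'E'
from h import *
from scipy.ndimage import map_coordinates
m=viewer.camera_model("top")
def angle(f,d0,c=(.5397,-.0422)):
    im=cv2.imread(f)[:,:,2].astype(float);th=np.radians(d0)
    for _ in range(4):
        u=np.array([np.cos(th),np.sin(th)]);v=np.array([-u[1],u[0]]);t=np.linspace(-.014,.014,113);e=[]
        R=np.linspace(.056,.076,11)
        prof=np.array([map_coordinates(im,proj(m,[[*(np.array(c)+r*u+k*v),.084] for k in t]).T[::-1],order=1) for r in R]).mean(0)
        g=np.gradient(np.convolve(prof,np.ones(7)/7,"same"));g[:8]=g[-8:]=0
        a=t[np.argmax(g)];b=t[np.argmin(g)]
        th+=np.arctan((a+b)/2/R.mean())*.8
    return np.degrees(th)%360,(a*1e3,b*1e3)
E
python3 - <<'E'
from ang import *
for f,d in(("top0",145.7),("t3full",219.9),("z4full",225)): print(f,angle(f"pics/{f}.png",d))
E
```

```text
top0 (np.float64(144.48481511803286), (np.float64(-7.0), np.float64(7.000000000000001)))
t3full (np.float64(219.3791423550219), (np.float64(-7.0), np.float64(7.250000000000001)))
z4full (np.float64(224.4791367503844), (np.float64(-7.25), np.float64(7.250000000000001)))
```

The edges fit cleanly at ±7 mm. The tab is at 224.5° and the mark at 225.6°, so I'll nudge it about 1.1° more (1.4 mm past the last push point).

Emit:
{"name": "carry_out", "arguments": {
  "moves": [
    [0.2,-4.6,0,0],
    [0.2,-4.6,0,0],
    [0.2,-4.6,0,0],
    [0.2,-4.6,0,0],
    [0.2,-4.6,0,0],
    [0.2,-4.6,0,0],
    [0,-1.2,0,0],
    [0,0,-3,0],
    [0,0,-3,0],
    [0,0,-1,0],
    [0,0,0,0]
  ]
}}

```text
time_s: 10.55
tool_pos: [0.4651, -0.0722, 0.2994]
tool_rot: [96.3, 85.7, 47.3]
force: [0.2, 0.2, 0.9]
grip_width: 0.0006
```

```bash
python3 -c "
from h import *
state()"
```

```text
t 10.55 tip [474.5 -62.  118. ] xaxis [ 0.051  0.056 -0.997] jawyaw 40.94 F [0.2 0.2 0.9] q [-25.  -1.  32. 117.  -4.  61.  50.] w 0.0006
```

Emit:
{"name": "carry_out", "arguments": {
  "moves": [
    [-0.5,0.8,-1,0.03],
    [-0.2,0,-2,0],
    [0,0,-1.6,0],
    [0,0,0,0]
  ]
}}

```text
time_s: 10.95
tool_pos: [0.4584, -0.0625, 0.2549]
tool_rot: [94.0, 85.4, 47.1]
force: [0.5, 0.1, 0.2]
grip_width: 0.0004
```

```bash
python3 -c "
from h import *
state()"
```

```text
t 10.95 tip [468.4 -51.8  73.5] xaxis [ 0.055  0.059 -0.997] jawyaw 43.06 F [0.5 0.1 0.2] q [-25.   2.  31. 121.  -6.  55.  53.] w 0.0004
```

Approach to just behind contact, at about (475,-73).

Emit:
{"name": "carry_out", "arguments": {
  "moves": [
    [0.0,-0.6,-0.3,0],
    [0.15,-0.6,-0.2,0],
    [0.25,-0.5,0,0],
    [0.2,-0.3,0,0],
    [0,0,0,0]
  ]
}}

```text
time_s: 11.45
tool_pos: [0.4665, -0.0838, 0.2531]
tool_rot: [91.3, 85.1, 44.5]
force: [0.5, 0.6, 0.1]
grip_width: 0.0005
```

```bash
python3 -c "
from h import *
state()"
```

```text
t 11.45 tip [477.5 -73.   71.8] xaxis [ 0.061  0.06  -0.996] jawyaw 43.24 F [0.5 0.6 0.1] q [-23.   4.  33. 120.  -7.  55.  57.] w 0.0005
```

Emit:
{"name": "carry_out", "arguments": {
  "moves": [
    [0.1,-0.25,0,0],
    [0.1,-0.2,0,0],
    [0,0,0,0]
  ]
}}

```text
time_s: 11.75
tool_pos: [0.4689, -0.0884, 0.2535]
tool_rot: [91.6, 85.1, 44.9]
force: [-0.0, 0.2, 0.9]
grip_width: 0.0004
```

```bash
python3 -c "
from h import *
state()"
```

```text
t 11.75 tip [479.9 -77.4  72.1] xaxis [ 0.061  0.06  -0.996] jawyaw 43.24 F [-0.   0.2  0.9] q [-23.   4.  33. 119.  -8.  55.  58.] w 0.0004
```

Emit:
{"name": "carry_out", "arguments": {
  "moves": [
    [0.04,-0.06,0,0],
    [0,0,0,0]
  ]
}}

```text
time_s: 11.95
tool_pos: [0.4691, -0.0886, 0.2534]
tool_rot: [92.3, 85.1, 45.6]
force: [-0.6, -0.4, 0.0]
grip_width: 0.0009
```

```bash
python3 -c "
from h import *
state()"
```

```text
t 11.95 tip [480.  -77.5  72.1] xaxis [ 0.06   0.061 -0.996] jawyaw 43.27 F [-0.6 -0.4  0. ] q [-23.   4.  33. 119.  -8.  55.  58.] w 0.0009
```

Emit:
{"name": "carry_out", "arguments": {
  "moves": [
    [0.06,-0.1,0,0],
    [0,0,0,0]
  ]
}}

```text
time_s: 12.15
tool_pos: [0.4696, -0.0892, 0.2533]
tool_rot: [92.8, 85.1, 46.1]
force: [1.3, -0.3, 0.9]
grip_width: 0.0004
```

```bash
python3 -c "
from h import *
state()"
```

```text
t 12.15 tip [480.4 -78.   72. ] xaxis [ 0.059  0.062 -0.996] jawyaw 43.31 F [ 1.3 -0.3  0.9] q [-23.   4.  33. 119.  -8.  55.  58.] w 0.0004
```

Emit:
{"name": "carry_out", "arguments": {
  "moves": [
    [-0.6,1.2,0,0],
    [-0.6,1.2,0,0],
    [0,0,3,0],
    [0,0,4,0],
    [0,2,4,0],
    [0,4.5,0,0],
    [0,4.8,0,0],
    [0,4.8,0,0],
    [0,4.8,0,0],
    [0,4.8,0,0],
    [0,4.8,0,0],
    [0,0,0,0]
  ]
}}

```text
time_s: 13.35
tool_pos: [0.4553, 0.2474, 0.3704]
tool_rot: [87.9, 84.5, 40.6]
force: [-0.3, 0.3, -0.7]
grip_width: 0.0005
```

```bash
python3 chk.py z5 225.6; python3 -c "
from ang import *
print(angle('pics/z5full.png',225))"
```

```text
t 13.35 tip [468.6 258.8 189.2] xaxis [ 0.073  0.062 -0.995] jawyaw 42.68 F [-0.3  0.3 -0.7] q [-42.   1.  11. 107.  -1.  66.  12.] w 0.0005
(np.float64(226.0416648558564), (np.float64(-7.25), np.float64(7.250000000000001)))
```

View pics/z5.png

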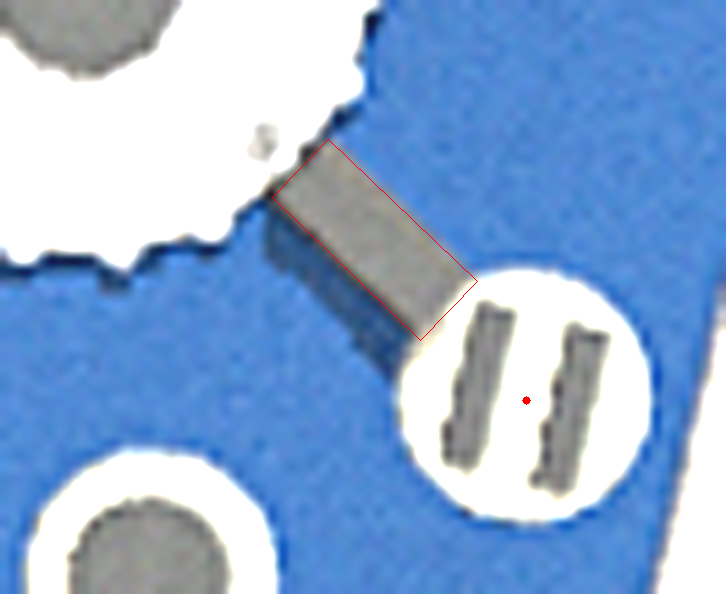

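The tab now lies on the target outline: 226.0° measured against 225.6°. Next is the button.

Emit:
{"name": "carry_out", "arguments": {
  "moves": [
    [2.4,-3.6,0,0],
    [2.4,-3.6,0,0],
    [2.4,-3.6,0,0],
    [2.4,-3.6,0,0],
    [2.4,-3.6,0,0],
    [2.4,-3.6,0,0],
    [2.4,-3.6,0,0],
    [0,0,-3,0],
    [0,0,-2,0],
    [0,0,0,0]
  ]
}}

```text
time_s: 14.4
tool_pos: [0.6263, -0.0372, 0.3205]
tool_rot: [78.1, 84.7, 29.8]
force: [-1.5, 0.6, -0.4]
grip_width: 0.0006
```

```bash
python3 -c "
from h import *
state()"
```

```text
t 14.4 tip [640.9 -28.8 139.2] xaxis [ 0.081  0.046 -0.996] jawyaw 41.75 F [-1.5  0.6 -0.4] q [-19.  18.  26.  96. -12.  64.  51.] w 0.0006
```

Emit:
{"name": "carry_out", "arguments": {
  "moves": [
    [-0.1,2,0,0],
    [0,1.3,0,0],
    [0,0,-2.5,0],
    [0,0,-1.8,0],
    [0,0,0,0]
  ]
}}

```text
time_s: 14.9
tool_pos: [0.6253, -0.006, 0.2816]
tool_rot: [75.8, 84.4, 27.3]
force: [-0.5, 0.1, 0.8]
grip_width: 0.0005
```

```bash
python3 -c "
from h import *
state()"
```

```text
t 14.9 tip [641.1   2.2 100.5] xaxis [ 0.087  0.045 -0.995] jawyaw 41.61 F [-0.5  0.1  0.8] q [-21.  19.  24.  98. -12.  59.  49.] w 0.0005
```

Emit:
{"name": "carry_out", "arguments": {
  "moves": [
    [-0.15,0.25,-1.2,0],
    [-0.05,0,-1.0,0],
    [0,0,0,0]
  ]
}}

```text
time_s: 15.2
tool_pos: [0.6239, -0.0031, 0.2613]
tool_rot: [74.8, 84.2, 26.4]
force: [-0.6, -0.2, -0.4]
grip_width: 0.0004
```

```bash
python3 -c "
from h import *
state()"
```

```text
t 15.2 tip [640.5   5.1  80.2] xaxis [ 0.091  0.045 -0.995] jawyaw 41.66 F [-0.6 -0.2 -0.4] q [-21.  20.  24. 100. -13.  57.  49.] w 0.0004
```

Emit:
{"name": "carry_out", "arguments": {
  "moves": [
    [0,0,-0.4,0],
    [0,0,-0.4,0],
    [0,0,-0.3,0],
    [0,0,-0.3,0]
  ]
}}

```text
time_s: 15.6
tool_pos: [0.6245, -0.0033, 0.2486]
tool_rot: [74.7, 84.0, 26.3]
force: [-3.3, 0.0, 4.5]
grip_width: 0.0002
```

Emit:
{"name": "carry_out", "arguments": {
  "moves": [
    [0,0,-0.3,0],
    [0,0,-0.3,0]
  ]
}}

```text
time_s: 15.8
tool_pos: [0.6247, -0.0038, 0.2477]
tool_rot: [76.1, 84.0, 27.6]
force: [-11.3, -0.2, 24.3]
grip_width: 0.0003
```

```bash
python3 -c "
from h import *
state()"
```

```text
t 15.8 tip [641.6   5.   66.7] xaxis [ 0.093  0.049 -0.995] jawyaw 41.63 F [-11.3  -0.2  24.3] q [-21.  21.  24. 100. -14.  55.  50.] w 0.0003
```

At 24 N and tip z 66.7 mm the button is bottomed out. I'll release it and swing clear.

Emit:
{"name": "carry_out", "arguments": {
  "moves": [
    [0,0,0.6,0],
    [0,0,1,0],
    [0,0,3,0],
    [0,0,4,0],
    [0,0,4,0],
    [-1,4,0,0],
    [-1,4.5,0,0],
    [-1,4.5,0,0],
    [-1,4.5,0,0],
    [-1,4.5,0,0],
    [-1,4.5,0,0],
    [0,0,0,0]
  ]
}}

```text
time_s: 17.0
tool_pos: [0.5609, 0.2663, 0.3832]
tool_rot: [74.2, 83.4, 25.2]
force: [-1.8, 0.9, -0.7]
grip_width: 0.0001
```

```bash
python3 -c "
from ang import *
state()
im=viewer.read_camera('top')[:,:,::-1];cv2.imwrite('pics/f.png',im);print(angle('pics/f.png',225.5))"
```

```text
t 17.0 tip [579.8 275.2 202.4] xaxis [ 0.104  0.049 -0.993] jawyaw 41.1 F [-1.8  0.9 -0.7] q [-42.  13.  17.  93.  -4.  68.  16.] w 0.0001
(np.float64(226.0208576449781), (np.float64(-7.25), np.float64(7.250000000000001)))
```

View pics/f.png

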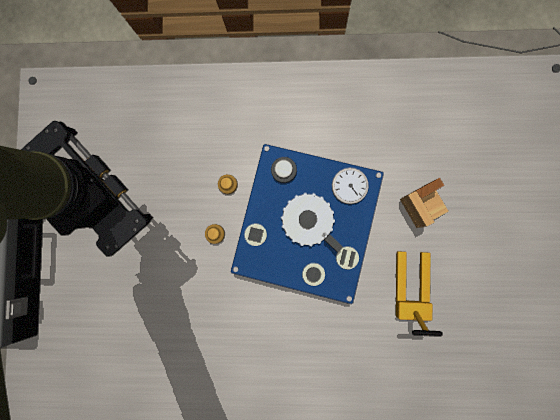

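The tab (332,243) points at the pallet mark (347,258). The button (284,170) is up. The caps, block and lever are at the same pixels as at the start, and the arm is clear.

```bash
python3 -c "
from cell import env
print(env.sign_off())"
```

```text
the job is handed in; nothing more can be done
None
```

The job is done and handed in at about 17 s of the 51 s allowed.

- **Selector:** I pushed the tab counter-clockwise with the closed fingertips, in three stages with a camera check after each, until it pointed at the pallet mark. The last picture gives the tab at 226.0° and the mark at about 225.6°. That 0.4° difference is about the limit of what I could measure.
- **Zero button:** I pressed it until it bottomed out, with 24 N upward force on the tool and the fingertip at about 66 mm, then released it. In the last picture it looks up again. That is judged by eye from above, since its travel can't be read.
- **Surroundings:** In the last picture the caps, the block and the lever stand where they did at the start, and the arm is clear of everything.
- **Tool tilt:** The tool drifted to about 6° of tilt over the moves. I allowed for it in the last push on the tab. No check failed.

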